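# Snap a throttle control onto a mower handlebar and seat it against the hand grip

## Task

Fit the throttle control to the mower handlebar held in the vise: with its cable nose pointing away from the rubber hand grip, press it straight down over the bare tube, a little clear of the grip, until all four of its sprung fingers snap under the tube and it sits fully home. Then slide it along and snug it up against the flange of the grip with a light, steady push, and leave it there upright with no gap. Force neither the push nor the slide, and leave the other things on the bench where they are.

Things in the scene. Friction and masses are not known exactly. Their poses are not given: they have to be found in the camera images.
- control: loose moulded plastic throttle control, about 130 g, standing on its sprung fingers' feet. Housing 76 mm long (its x), flat sides 28 mm apart (its y) from 35 to 66 mm above the origin; thumb lever on top to 90 mm. A cable nose stands 14 mm out of the -x end; the +x end is flat and belongs against the hand grip. Origin: its middle, at the level of the feet; z up.
- housing_mid (a point): middle of the control's flat housing sides, 50 mm above its feet: hold it here or higher. Just below the sides lies a saddle plate 34 mm wide (32 to 35 mm above the feet; its flat underside is the seat that rests on the tube), and under that the fingers, which must stay free to spread, to 44 mm over all.
- saddle_front (a point): point on the control's bore axis (along its x, 19.5 mm above its feet), at the front pair of sprung fingers, 26 mm from the middle, towards the flat end; on the tube's axis when that pair is home. Each finger is 13 mm wide; they close to a 17 mm mouth 9 mm below the bore axis and flare to feet 33 mm apart over all.
- saddle_rear (a point): the same point at the rear pair (26 mm from the middle towards the nose). Pushed down on the tube, the fingers touch it with the bore axis about 19 mm above the tube's axis, resist with 8 to 18 N, let go at about 7 mm and draw the saddle home, where the plate stops hard on the tube. A push of over 35 N (45 N summed over all contacts) spoils it.
- front_end (a point): point on the control's bore axis in the plane of its flat +x end, 38 mm from the middle. Once home, the control slides along the tube against 3 to 6 N, more while it is pressed down; that drag comes on top of the push on the grip's flange while it moves and fades when it stands still.
- handlebar: painted steel handlebar tube, 25 mm in diameter, fixed level in the vise. Origin on the tube's axis in the bare stretch, 105 mm above the bench; its x runs along the tube towards the hand grip, z up. The bare stretch goes from the vise jaws (x = -127 mm, their tops 112 mm above the bench) to the end of the grip.
- grip: soft black rubber hand grip on the tube: a flange 58 mm in diameter and 6 mm thick, then 33 to 37 mm in diameter, 123 mm long. Origin: centre of the flange's flat face, which looks along the bare tube; x along the tube, away from the bare stretch. It sits 55 to 85 mm along the handlebar's x. Snug means that the control bears on it with a steady 5 to 9 N; over 12 N rucks the rubber.
- vise: blue bench vise that holds the tube, fixed. Origin on the bench right under the handlebar's origin, same axes; 75 mm wide jaws from 127 to 203 mm along its -x; the spindle with its T-handle stands out 145 mm to its -y, 48 mm high
- canister: squat tin canister with a knurled screw lid, 76 mm in diameter, 60 mm high, loose, to be left alone; origin under its middle
- recoil_cup: grey aluminium recoil starter cup, 80 mm over the rim, 37 mm high, loose, to be left alone; origin under its middle
- height_knob: plastic wheel-height knob, 52 mm over its lobes, 35 mm high, loose, to be left alone; origin under its middle
- extension_bar: chrome socket extension bar lying on the bench, 166 mm long along its x, 19 mm thick, loose, to be left alone; origin under its middle
Things that resemble listed ones, but are neither listed nor needed, are in the scene too. Of the things that look like the control, the smallest one is meant.

How it is judged (in metres and radians):
On the way, in this order (a step that is already met when the one before it is completed fails the run):
1. the control is snapped fully home on the bare tube, more than 4 mm clear of the grip (z of saddle_front in the frame of handlebar between -0.0025 and 0.0025 m and z of saddle_rear in the frame of handlebar between -0.0025 and 0.0025 m and y of saddle_front in the frame of handlebar between -0.003 and 0.003 m and y of saddle_rear in the frame of handlebar between -0.003 and 0.003 m and x of front_end in the frame of grip below -0.004 m), for 0.1 s.
2. the control's flat end bears steadily on the grip with more than 4 N (contact force between control and grip above 4 N and x of front_end in the frame of grip above -0.002 m and z of each of saddle_front, saddle_rear in the frame of handlebar below 0.0025 m), for 0.1 s.
At the end, for the whole second after the job is handed in: both saddle points of the control lie within 2.5 mm in height and 3 mm sideways of the tube's axis (fully home), its flat end is within 2 mm of the grip's flange, it stands upright within 0.25 rad, is at rest and has been let go (z of saddle_front in the frame of handlebar between -0.0025 and 0.0025 m and z of saddle_rear in the frame of handlebar between -0.0025 and 0.0025 m and y of saddle_front in the frame of handlebar between -0.003 and 0.003 m and y of saddle_rear in the frame of handlebar between -0.003 and 0.003 m and x of front_end in the frame of grip above -0.002 m and angle between control's own z axis and vertical below 0.25 rad and linear speed of control below 0.01 m/s); the robot touches nothing.
It fails at once if the control is pressed on the tube with more than 45 N in all (contact force between control and handlebar above 45 N).
It fails at once if the control is pushed against the grip with more than 12 N (contact force between control and grip above 12 N).
It fails at once if a bystander is moved by more than 15 mm (distance of any of canister, recoil_cup, height_knob, extension_bar from where it was at the start of the episode above 0.015 m).
It also fails if it takes over 58 s, if anything falls off the work surface, if the arm or the gripper's body presses on something with over 40 N, if the wrist force passes 120 N, or if a joint passes its speed limit or range.

## Robot

A 7-joint arm with a two-finger parallel gripper is mounted at the origin on the work surface. World frame = base frame: x ahead of the robot, y to its left, z up, the work surface at z = 0. Lengths are in mm, angles in rad, forces in N, time in s.
With the tool pointing down it reaches from about 425 to 950 mm from the base axis. Payload 4.7 kg.
Tool frame: the origin (TCP) lies between the finger pads; the fingertips stand 19 mm ahead of it and the grasp point (between the pads) is the TCP; y points along the fingers, z is the direction in which the jaws open and shut, and the axes are right-handed (so a half turn about y gives the same grasp; the last joint's range is limited). The gripper opens to 87 mm and grips with 3 to 60 N. Pads are 19 mm wide; open, the fingers measure 117 mm over their backs; the gripper's body (75 mm by 190 mm) begins 51 mm behind the grasp point.
Start: joints at [-1.347, 0.469, -0.049, 1.532, 0.024, 1.141, -0.082], TCP at [168.786, 653.574, 241.573] pointing down, gripper open.
Joint ranges: [-2.59, 2.59], [-0.33, 1.99], [-1.39, 1.29], [0.1, 2.45], [-1.04, 4.18], [0.21, 1.99], [-2.66, 2.66]. Speed limits (rad/s): [2.57, 2.57, 3.14, 3.14, 3.14, 3.14, 3.14].

## Interface

Orientations are given as a unit quaternion [x, y, z, w].
In Python, from bench import env gives the robot as it stands. The module is installed in compiled form; this text tells all that it offers.
- The arm moves only by the shell command python3 -m pendant 'ROWS' [OPENING] [FORCE]. ROWS is JSON, a list of rows, each an object with "travel": the shift along the tool's x, y, z in m, a list of three; "spin": the turn about the tool's y in rad. A call has 1 to 20 rows; each row shifts and turns the pose as measured when the row begins, along the tool's axes as they then stand; what a row does not reach is not made up. A row lasts 1/10 s, in which the tool goes at most 50 mm and 8.59 degrees, less where a joint would pass 70% of its speed; a pose out of reach is approached as far as the arm can. A call with a gripper value outside its range is refused whole. OPENING is the closure, from -1 (fully open) to 1 (shut), so that 0 is half open, set as the call begins (- or left out, the last holds). The fingers move at their own pace and stop on an object; FORCE is the grip in N (left out, the last holds). Time passes only in rows, so rows that do not move let the fingers close. It gives the time, the measured TCP pose, the force and the opening at its end, in the units of the state.
- env.get_obs(): the state, without advancing time (a new reading comes with each control period).
- env.get_image(name): name is "scene" or "top"; returns the picture (400x640x3 uint8, blue, green, red); there is no depth.
- env.calibration(name): a dict with "intrinsics" (3x3 intrinsics, pixels), "R" (3x3) and "t" (3): a world point X has camera coordinates R X + t. Camera axes: x right, y down, z forward; pixel columns grow to the right and rows downward; lengths in mm; the calibration is good to about 2 mm. A picture is of the moment at which its call begins. calibration takes no time and is no camera call.
- env.job_done(): hands the job in, once; it reports no verdict.
The state is a dict: "t": time; "qpos": joint angles; "joint_vel": joint speeds; "joint_efforts": joint torques, N m; "ee_pos": TCP position; "ee_rot": TCP orientation; "wrist_force": force on the tool from outside, world axes, zero at the start; "moment": the same for the moment, N m; "width": finger opening in mm.
Only numpy, scipy, OpenCV 4.12 (cv2) and the standard library are available. Lean on these libraries where they do the work, as an engineer would, in place of code of your own. Each camera call takes 0.05 s, during which the arm holds its last target. There are 200 camera calls.

## Working session

There is one attempt and no reset: what is moved stays moved. The work goes in short steps, Python scripts to look and compute and a shell command to move; the robot and the scene stay as the last step left them, time stands still between calls to the robot, and variables do not carry over. Pictures are saved under pics/ and viewed, about 8 in all and at most 12, crops included, and the job is handed in when it is done.

```bash
mkdir -p pics
cat > h.py <<'E'
import numpy as np, cv2
from bench import env
from scipy.spatial.transform import Rotation as Rn
def cal(n):
    c=env.calibration(n); return np.array(c["intrinsics"]),np.array(c["R"]),np.array(c["t"]).ravel()
def ray(n,uv):
    K,R,t=cal(n); d=R.T@np.linalg.solve(K,np.array([uv[0],uv[1],1.])); return -R.T@t,d
def onz(n,uv,z):
    o,d=ray(n,uv); return o+d*(z-o[2])/d[2]
def proj(n,X):
    K,R,t=cal(n); p=K@(R@np.array(X,float)+t); return p[:2]/p[2]
def tri(uvs,uvt):
    o1,d1=ray("scene",uvs);o2,d2=ray("top",uvt)
    s=np.linalg.lstsq(np.c_[d1,-d2],o2-o1,rcond=None)[0]
    a,b=o1+d1*s[0],o2+d2*s[1]; return (a+b)/2,np.linalg.norm(a-b)
E
python3 - <<'E'
from h import *
for n in("scene","top"):
    im=env.get_image(n);cv2.imwrite(f"pics/{n}0.png",im)
    K,R,t=cal(n);print(n,K[0,0],K[:2,2],(-R.T@t).round(),R.round(2).tolist())
o=env.get_obs();print(o);print(Rn.from_quat(o["ee_rot"]).as_matrix().round(3))
E
```

```text
scene 414.93605559945865 [323.75470855 202.56506256] [1149.   86.  686.] [[0.08, 1.0, 0.01], [0.71, -0.05, -0.71], [-0.7, 0.06, -0.71]]
top 490.60937521749685 [311.27967556 200.49016895] [ 419.  151. 1025.] [[0.02, -1.0, -0.0], [-0.99, -0.02, -0.14], [0.14, 0.0, -0.99]]
{'t': 0.1, 'qpos': array([-1.34690845,  0.46935789, -0.04861796,  1.53353732,  0.02412249,
        1.14101136, -0.08231867]), 'joint_vel': array([ 3.48466592e-05,  1.39114258e-04, -3.49142171e-04, -2.85227247e-03,
        3.77843325e-04,  1.07191384e-03,  1.38573736e-03]), 'joint_efforts': array([ 8.52376047e-05, -5.09169245e+01, -8.13982333e-02, -2.36829239e+01,
       -6.14550733e-02,  3.44097905e-02,  7.05287016e-05]), 'ee_pos': array([168.6750301 , 653.07675004, 240.62211008]), 'ee_rot': array([ 0.70207608, -0.08917494,  0.0890698 , -0.70085917]), 'wrist_force': array([ 0.21703072, -0.57867844, -0.84391965]), 'moment': array([0.03654573, 0.04362885, 0.00791272]), 'width': 87.20102957780432}
[[ 0.968 -0.     0.25 ]
 [-0.25  -0.002  0.968]
 [ 0.    -1.    -0.002]]
```

View pics/scene0.png

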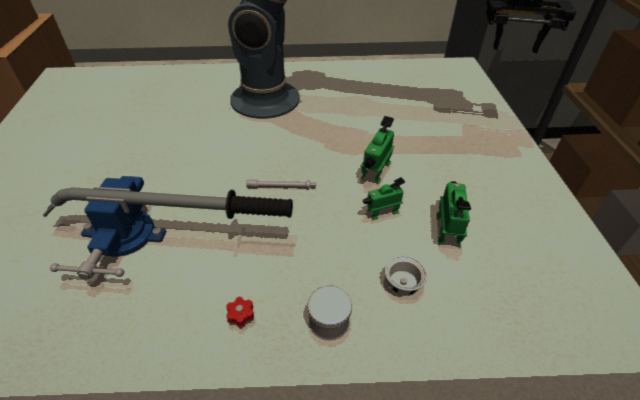

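View pics/top0.png

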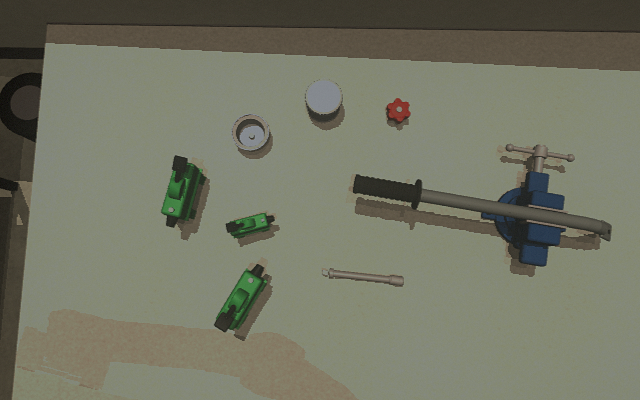

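Scene: candidates for the control are green at (378,155), (384,200) and (454,212), or in the top view (241,298), (249,225) and (182,192). The smallest is scene (384,200) / top (249,225). The tube runs from the vise at top (540,210) to the grip flange at (418,195). Next I crop the choice and measure it.

Run:
```python
from h import *
s=cv2.imread("pics/scene0.png");t=cv2.imread("pics/top0.png")
a=cv2.resize(s[165:230,345:425],None,fx=5,fy=5,interpolation=cv2.INTER_CUBIC)
b=cv2.resize(t[195:260,210:290],None,fx=5,fy=5,interpolation=cv2.INTER_CUBIC)
cv2.imwrite("pics/c1.png",np.hstack([a,b]))
for n,im in(("scene",s),("top",t)):
    hsv=cv2.cvtColor(im,cv2.COLOR_BGR2HSV)
    m=cv2.inRange(hsv,(45,120,30),(80,255,255))
    k,l,st,ce=cv2.connectedComponentsWithStats(m)
    for i in range(1,k):
        if st[i,4]>60:
            c=max(cv2.findContours((l==i).astype(np.uint8),0,2)[0],key=cv2.contourArea)
            print(n,st[i],ce[i].round(1),cv2.minAreaRect(c))
# tube & flange in top: edges along columns
g=cv2.cvtColor(t,cv2.COLOR_BGR2GRAY)
for u in (430,445,460,475): print(u,g[185:225,u].tolist())
print("row198",g[190,405:430].tolist(), g[200,405:430].tolist())
```

```text
scene [362 129  31  54 792] [379.2 151.6] ((377.3286437988281, 155.07583618164062), (25.858844757080078, 52.617122650146484), 12.994616508483887)
scene [ 438  183   31   63 1116] [453.3 213.2] ((453.0, 214.0), (62.0, 30.0), 90.0)
scene [369 185  34  34 685] [385.  198.9] ((385.4927978515625, 199.9741973876953), (29.654943466186523, 36.61368179321289), 74.47589111328125)
top [162 171  29  46 508] [174.  196.8] ((175.78440856933594, 193.8853302001953), (18.6776123046875, 43.3895378112793), 16.699243545532227)
top [236 213  32  17 206] [252.9 221.2] ((251.61769104003906, 222.47061157226562), (12.854386329650879, 29.10427474975586), 75.96376037597656)
top [217 271  44  47 608] [241.3 291.8] ((239.0924072265625, 298.4909973144531), (19.60942840576172, 54.59443283081055), 31.328697204589844)
430 [133, 133, 132, 135, 138, 70, 81, 89, 91, 94, 99, 96, 91, 83, 79, 72, 65, 47, 74, 132, 129, 129, 133, 135, 130, 128, 132, 71, 73, 74, 88, 88, 92, 90, 90, 89, 87, 90, 90, 86]
445 [137, 134, 134, 135, 134, 134, 136, 112, 74, 84, 90, 91, 94, 95, 95, 89, 84, 76, 72, 61, 43, 135, 134, 131, 128, 126, 128, 130, 132, 134, 75, 73, 88, 83, 87, 88, 91, 90, 90, 90]
460 [135, 133, 134, 134, 133, 134, 135, 132, 134, 138, 74, 77, 86, 92, 92, 95, 94, 92, 86, 81, 74, 65, 50, 56, 133, 129, 128, 129, 130, 130, 126, 132, 130, 70, 73, 87, 85, 85, 85, 86]
475 [134, 133, 134, 135, 133, 130, 132, 133, 133, 133, 133, 134, 114, 67, 83, 89, 93, 92, 96, 94, 88, 81, 77, 68, 63, 47, 97, 131, 131, 130, 131, 126, 124, 129, 135, 70, 74, 87, 88, 86]
row198 [46, 46, 44, 43, 44, 41, 43, 45, 43, 45, 45, 44, 40, 42, 42, 41, 53, 87, 84, 81, 81, 77, 70, 68, 66] [35, 40, 37, 37, 41, 39, 43, 41, 39, 40, 39, 44, 41, 42, 45, 56, 56, 60, 62, 65, 67, 66, 69, 71, 70]
```

View pics/c1.png

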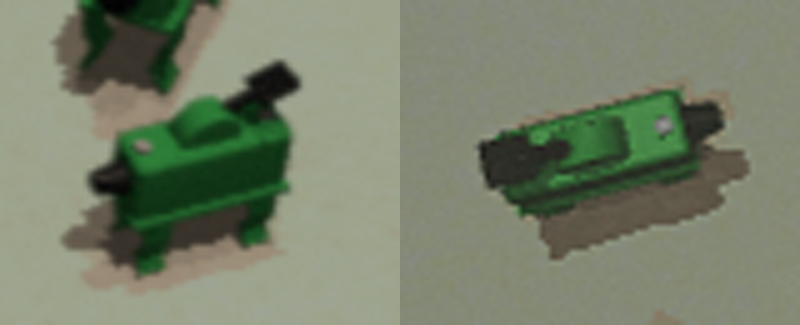

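Run:
```python
from h import *
S=lambda x,y:(x/5+345-.4,y/5+165-.4); T=lambda x,y:((x-400)/5+210-.4,y/5+195-.4)
P=lambda a:np.round(a,1)
print("scene top z66: nearleft",P(onz("scene",S(140,163),66)),"nearright",P(onz("scene",S(290,127),66)),"farleft",P(onz("scene",S(118,131),66)))
print("scene plate z32 near",P(onz("scene",S(132,222),32)),P(onz("scene",S(288,187),32)))
print("top z66 +x/-y",P(onz("top",T(678,90),66)),"-x/-y",P(onz("top",T(690,150),66)),"-x/+y",P(onz("top",T(507,190),66)))
t=cv2.imread("pics/top0.png");g=cv2.cvtColor(t,cv2.COLOR_BGR2GRAY).astype(float)
def edges(n,g,us,lo,hi,z):
    out=[]
    for u in us:
        c=g[:,u]; r=lo(u); seg=c[int(r)-12:int(r)+13]>108
        i=12
        a=i
        while not seg[a]: a-=1
        b=i
        while not seg[b]: b+=1
        v0=int(r)-12+a+.5; v1=int(r)-12+b-.5
        out.append(onz(n,(u,(v0+v1)/2),z))
    return np.array(out)
e=edges("top",g,range(426,482,3),lambda u:196.5+(u-430)*.165,0,105)
p=np.polyfit(e[:,1],e[:,0],1);print("tube x=p0*y+p1",p,"angle of tube dir (atan2)",np.arctan2(1,p[0]),P(e[[0,-1]]),np.std(e[:,0]-np.polyval(p,e[:,1])))
s=cv2.imread("pics/scene0.png");gs=cv2.cvtColor(s,cv2.COLOR_BGR2GRAY)
print("scene cols");[print(u,gs[190:222,u].tolist()) for u in (170,190,210,222)]
a=cv2.resize(s[180:230,200:260],None,fx=6,fy=6,interpolation=cv2.INTER_CUBIC)
b=cv2.resize(t[170:220,395:455],None,fx=6,fy=6,interpolation=cv2.INTER_CUBIC)
cv2.imwrite("pics/c2.png",np.hstack([a,b]))
```

```text
scene top z66: nearleft [523.  246.8  66. ] nearright [504.9 316.   66. ] farleft [502.6 240.4  66. ]
scene plate z32 near [525.2 246.1  32. ] [508.2 319.4  32. ]
top z66 +x/-y [525.5 243.7  66. ] -x/-y [501.9 238.3  66. ] -x/+y [485.2 309.5  66. ]
tube x=p0*y+p1 [1.65995591e-01 5.68804564e+02] angle of tube dir (atan2) 1.406300658854762 [[ 558.4  -63.8  105. ]
 [ 540.8 -165.5  105. ]] 0.41634170131727144
scene cols
170 [158, 159, 157, 148, 104, 101, 103, 104, 102, 97, 91, 84, 73, 61, 49, 44, 94, 150, 158, 160, 158, 159, 159, 159, 158, 158, 159, 158, 158, 157, 150, 105]
190 [159, 160, 159, 159, 155, 114, 101, 103, 105, 105, 99, 93, 85, 76, 63, 52, 41, 65, 148, 159, 157, 157, 159, 159, 160, 159, 160, 159, 157, 158, 155, 112]
210 [159, 160, 159, 161, 159, 156, 122, 99, 102, 105, 106, 102, 97, 89, 80, 68, 58, 44, 52, 120, 153, 159, 158, 158, 158, 159, 158, 157, 158, 159, 160, 160]
222 [158, 159, 158, 157, 159, 160, 155, 113, 100, 102, 104, 107, 102, 96, 88, 78, 66, 54, 41, 60, 144, 156, 159, 158, 159, 159, 160, 160, 159, 159, 159, 158]
```

View pics/c2.png

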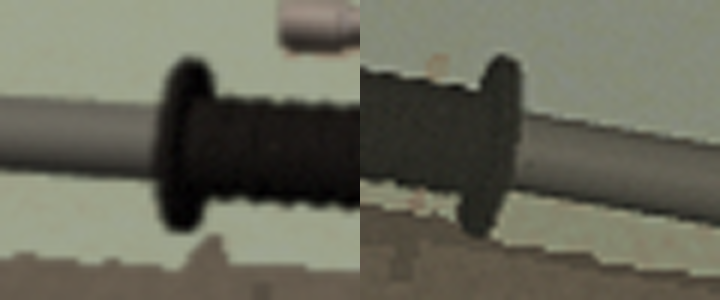

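Run:
```python
from h import *
P=lambda a:np.round(a,1)
for u,v in((170,199.9),(190,201.1),(210,202.2),(222,202.9)):
    X=onz("scene",(u,v),105);print("scene tube",P(X),"line x",round(.166*X[1]+568.8,1))
d=np.array([.1637,.9865,0]);n=np.array([.9865,-.1637,0]);th=np.linspace(0,2*np.pi,361)
for y in range(-62,-38,3):
    C=np.array([.166*y+568.8,y,105]);c=C+29*(np.cos(th)[:,None]*n+np.sin(th)[:,None]*[0,0,1])
    print(y,"scene min u",round(min(proj("scene",q)[0] for q in c),1),"(225.4) top max u",round(max(proj("top",q)[0] for q in c),1),"(421.8)")
print("big nose end at z0/95",[P(onz("top",q,z)) for q in((262,268),(248,270),(265,285)) for z in(60,95)])
for q in ((366,275),(325,272),(400,280)): print("bar",P(onz("top",q,15)))
c=np.array([504,278]);o=env.get_obs()
R=Rn.from_quat(o["ee_rot"]).as_matrix()
print("tool shift",P(R.T@(np.array([504,278,150])-o["ee_pos"])))
```

```text
scene tube [ 544.  -165.6  105. ] line x 541.3
scene tube [ 549.9 -125.8  105. ] line x 547.9
scene tube [555.6 -86.2 105. ] line x 554.5
scene tube [559.1 -62.5 105. ] line x 558.4
-62 scene min u 217.7 (225.4) top max u 429.3 (421.8)
-59 scene min u 219.2 (225.4) top max u 427.7 (421.8)
-56 scene min u 220.8 (225.4) top max u 426.1 (421.8)
-53 scene min u 222.4 (225.4) top max u 424.4 (421.8)Traceback (most recent call last):
  File "<stdin>", line 8, in <module>
  File "<stdin>", line 8, in <genexpr>
  File "h.py", line 11, in proj
    K,R,t=cal(n); p=K@(R@np.array(X,float)+t); return p[:2]/p[2]
          ~~~^^^
  File "h.py", line 5, in cal
    c=env.calibration(n); return np.array(c["intrinsics"]),np.array(c["R"]),np.array(c["t"]).ravel()
ValueError: time passes only in moves, steps and waits
```

```bash
python3 - <<'E'
import re
s=open("h.py").read()
i=s.index("def cal");j=s.index("def ray")
s=s[:i]+'''import pickle,os
if not os.path.exists("cal.pkl"): pickle.dump({n:env.calibration(n) for n in("scene","top")},open("cal.pkl","wb"))
_C=pickle.load(open("cal.pkl","rb"))
def cal(n):
    c=_C[n]; return np.array(c["intrinsics"]),np.array(c["R"]),np.array(c["t"]).ravel()
'''+s[j:]
open("h.py","w").write(s)
E
python3 - <<'E'
from h import *
P=lambda a:np.round(a,1)
print("big nose end",[P(onz("top",q,z)) for q in((262,268),(248,270),(265,285)) for z in(60,95)])
for q in ((366,275),(325,272),(400,280)): print("bar",P(onz("top",q,15)))
o=env.get_obs()
R=Rn.from_quat(o["ee_rot"]).as_matrix()
print(o["t"],"tool shift",P(R.T@(np.array([504,278,150])-o["ee_pos"])))
E
```

```text
big nose end [array([417.5, 247.5,  60. ]), array([417.6, 244. ,  95. ]), array([413.3, 274.6,  60. ]), array([413.5, 270.1,  95. ]), array([385. , 240.7,  60. ]), array([386.2, 237.5,  95. ])]
bar [406.6  39.9  15. ]
bar [411.3 123.4  15. ]
bar [397.6 -29.2  15. ]
0.1 tool shift [ 418.5   91.1 -279.1]
```

```bash
python3 -m pendant '[{"travel":[0.04,0,-0.027],"spin":0},{"travel":[0.04,0,-0.027],"spin":0},{"travel":[0.04,0,-0.027],"spin":0},{"travel":[0.04,0,-0.027],"spin":0},{"travel":[0.04,0,-0.027],"spin":0},{"travel":[0.04,0,-0.027],"spin":0},{"travel":[0.04,0,-0.027],"spin":0},{"travel":[0.04,0,-0.027],"spin":0},{"travel":[0.04,0,-0.027],"spin":0},{"travel":[0.04,0,-0.027],"spin":0},{"travel":[0,0,0],"spin":0.145},{"travel":[0,0,0],"spin":0.145},{"travel":[0,0,0],"spin":0.145},{"travel":[0,0,0],"spin":0.145},{"travel":[0,0,0],"spin":0.145},{"travel":[0,0,0],"spin":0.145},{"travel":[0,0,0],"spin":0.145},{"travel":[0,0,0],"spin":0}]' -1
cat > st.py <<'E'
from h import *
import sys
o=env.get_obs();R=Rn.from_quat(o["ee_rot"]).as_matrix();p=o["ee_pos"]
print("t",round(o["t"],2),"p",p.round(1),"zdir deg",np.degrees(np.arctan2(R[1,2],R[0,2])).round(2),"down",R[:,1].round(3),"F",o["wrist_force"].round(2),"M",o["moment"].round(2),"w",round(o["width"],1))
if len(sys.argv)>3: print("tool shift to goal",(R.T@(np.array([float(a) for a in sys.argv[1:4]])-p)).round(1))
E
python3 st.py 504 278 150
```

```text
t: 1.9
ee_pos: [497.5, 272.8, 231.4]
ee_rot: [0.572, -0.424, 0.423, -0.56]
wrist_force: [0.4, -0.3, -0.2]
width: 87.0
t 1.9 p [497.5 272.8 231.4] zdir deg 16.35 down [-0.011 -0.012 -1.   ] F [ 0.42 -0.29 -0.2 ] M [-0.05 -0.04  0.01] w 87.0
tool shift to goal [-3.8 81.2  8.9]
```

```bash
python3 -m pendant '[{"travel":[-0.004,0.04,0.009],"spin":0.041},{"travel":[0,0.04,0],"spin":0},{"travel":[0,0.025,0],"spin":0},{"travel":[0,0,0],"spin":0}]' >/dev/null; python3 st.py 504 278 60
python3 - <<'E'
from h import *
s=env.get_image("scene")[100:250,310:470];cv2.imwrite("pics/c3.png",cv2.resize(s,None,fx=4,fy=4,interpolation=cv2.INTER_CUBIC))
E
```

```text
t 2.3 p [504.7 279.6 124.1] zdir deg 14.74 down [-0.009 -0.009 -1.   ] F [0.03 0.12 0.63] M [-0.07  0.02  0.05] w 87.1
tool shift to goal [ 0.9 64.1 -0.4]
```

View pics/c3.png

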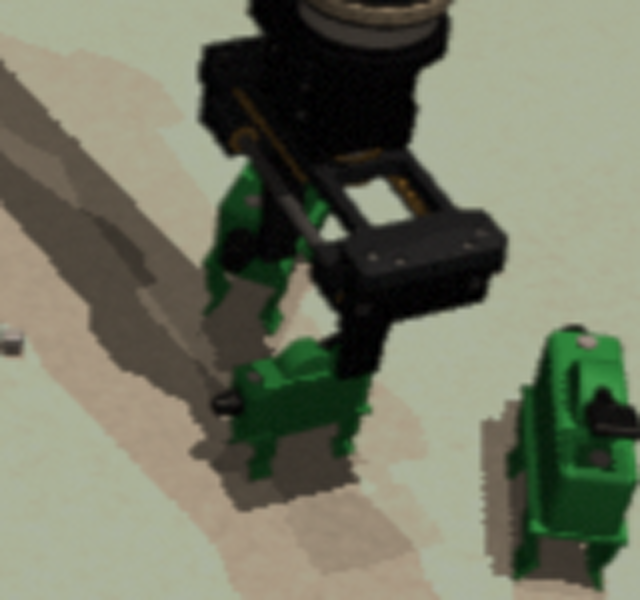

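The near finger, at crop (365,340), is in front of the housing side and the control sits between the jaws. I'll descend and grip.

```bash
python3 -m pendant '[{"travel":[0.001,0.025,0],"spin":0},{"travel":[0,0.025,0],"spin":0},{"travel":[0,0.013,0],"spin":0},{"travel":[0,0.001,0],"spin":0}]' >/dev/null; python3 st.py 504 278 60; python3 -m pendant '[{"travel":[0,0,0],"spin":0},{"travel":[0,0,0],"spin":0},{"travel":[0,0,0],"spin":0},{"travel":[0,0,0],"spin":0},{"travel":[0,0,0],"spin":0},{"travel":[0,0,0],"spin":0},{"travel":[0,0,0],"spin":0},{"travel":[0,0,0],"spin":0}]' 1 50 >/dev/null;python3 st.py 504 278 60
```

```text
t 2.75 p [510.4 281.4  66.8] zdir deg 15.04 down [ 0.004 -0.    -1.   ] F [-0.36  0.53  0.28] M [-0.08  0.06 -0.02] w 87.0
tool shift to goal [ 1.6  6.8 -7.1]
t 3.55 p [513.1 283.2  72.4] zdir deg 15.12 down [ 0.01   0.005 -1.   ] F [-0.16  0.13  0.67] M [-0.14  0.13 -0.  ] w 31.2
tool shift to goal [  2.6  12.3 -10.3]
```

```bash
python3 -m pendant '[{"travel":[0,0,0],"spin":0},{"travel":[0,0,0],"spin":0}]' >/dev/null;python3 st.py 504 278 60
python3 - <<'E'
from h import *
s=env.get_image("scene")[120:240,320:440];cv2.imwrite("pics/c4.png",cv2.resize(s,None,fx=5,fy=5,interpolation=cv2.INTER_CUBIC))
E
python3 st.py
```

```text
t 3.75 p [513.2 283.2  72.3] zdir deg 15.12 down [ 0.01   0.005 -1.   ] F [-0.58 -0.21  0.45] M [-0.09  0.12  0.01] w 28.4
tool shift to goal [  2.7  12.2 -10.4]
t 3.8 p [513.2 283.2  72.3] zdir deg 15.12 down [ 0.01   0.005 -1.   ] F [-0.33 -0.5   1.43] M [-0.13  0.07  0.  ] w 28.6
```

View pics/c4.png

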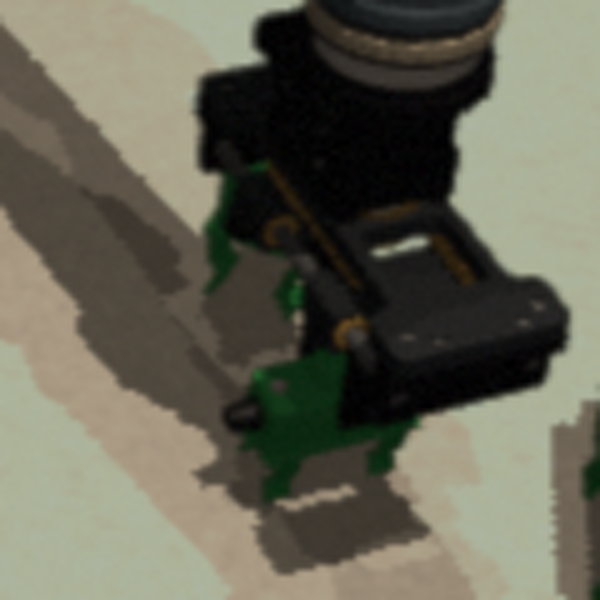

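```bash
python3 -m pendant '[{"travel":[0,0,0],"spin":0},{"travel":[0,0,0],"spin":0},{"travel":[0,0,0],"spin":0}]' 0.2 50 ;python3 st.py 513 283 60;  python3 -m pendant '[{"travel":[0,0.006,0],"spin":0},{"travel":[0,0.006,0],"spin":0},{"travel":[0,0,0],"spin":0}]' ;python3 st.py 513 283 60
```

```text
t: 4.1
ee_pos: [513.2, 283.2, 72.2]
ee_rot: [-0.558, 0.428, -0.432, 0.565]
wrist_force: [-0.6, 0.6, 0.5]
width: 34.2
t 4.1 p [513.2 283.2  72.2] zdir deg 15.12 down [ 0.01   0.005 -1.   ] F [-0.6   0.56  0.52] M [-0.13  0.13  0.03] w 34.2
tool shift to goal [ 0.1 12.2 -0.3]
t: 4.4
ee_pos: [512.8, 283.1, 59.0]
ee_rot: [-0.558, 0.428, -0.431, 0.565]
wrist_force: [0.1, 0.9, 0.4]
width: 35.0
t 4.4 p [512.8 283.1  59. ] zdir deg 15.12 down [ 0.009  0.005 -1.   ] F [0.13 0.94 0.38] M [-0.12  0.14 -0.02] w 35.0
tool shift to goal [ 0.1 -1.   0.2]
```

```bash
python3 -m pendant '[{"travel":[0,0,0],"spin":0},{"travel":[0,0,0],"spin":0},{"travel":[0,0,0],"spin":0},{"travel":[0,0,0],"spin":0}]' 1 55 >/dev/null;python3 st.py;  python3 -m pendant '[{"travel":[0,-0.03,0],"spin":0},{"travel":[0,-0.04,0],"spin":0},{"travel":[0,-0.04,0],"spin":0},{"travel":[0,-0.03,0],"spin":0},{"travel":[0,0,0],"spin":0},{"travel":[0,0,0],"spin":0},{"travel":[0,0,0],"spin":0}]' >/dev/null ;python3 st.py
```

```text
t 4.8 p [512.5 282.9  58.4] zdir deg 15.12 down [ 0.008  0.004 -1.   ] F [-0.09  0.05 -0.28] M [-0.12  0.11  0.07] w 27.7
t 5.5 p [510.2 281.4 200.5] zdir deg 15.1 down [ 0.005  0.001 -1.   ] F [-0.25  0.45 -2.09] M [-0.12 -0.01  0.01] w 27.6
```

```bash
python3 -m pendant '[{"travel":[0,-0.01,0],"spin":0.14},{"travel":[0,-0.005,0],"spin":0.14},{"travel":[0,0,0],"spin":0.14},{"travel":[0,0,0],"spin":0}]' >/dev/null;python3 st.py 553 -99 215
```

```text
t 5.9 p [506.7 279.2 208.5] zdir deg -9.87 down [-0.006 -0.007 -1.   ] F [ 0.11  0.4  -0.98] M [-0.04  0.05  0.04] w 27.5
tool shift to goal [364.7  -4.  110.4]
```

```bash
python3 -m pendant '[{"travel":[0.036,-0.004,0.011],"spin":-0.012},{"travel":[0.036,0,0.011],"spin":0},{"travel":[0.036,0,0.011],"spin":0},{"travel":[0.036,0,0.011],"spin":0},{"travel":[0.036,0,0.011],"spin":0},{"travel":[0.036,0,0.011],"spin":0},{"travel":[0.036,0,0.011],"spin":0},{"travel":[0.036,0,0.011],"spin":0},{"travel":[0.036,0,0.011],"spin":0},{"travel":[0.02,0,0.006],"spin":0},{"travel":[0,0,0],"spin":0},{"travel":[0,0,0],"spin":0}]' >/dev/null;python3 st.py 553 -99 200
```

```text
t 7.1 p [555.6 -87.8 199.7] zdir deg -6.55 down [-0.031 -0.016 -0.999] F [ 0.74  1.33 -1.42] M [-0.01  0.   -0.02] w 27.4
tool shift to goal [11.4 -0.  -1.3]
```

```bash
python3 -m pendant '[{"travel":[0.006,0,0],"spin":0.02},{"travel":[0.005,0,0],"spin":0.02},{"travel":[0,0,0],"spin":0}]' >/dev/null;python3 st.py 553 -99 200
python3 - <<'E'
from h import *
s=env.get_image("scene");t=env.get_image("top")
cv2.imwrite("pics/s5.png",s);cv2.imwrite("pics/t5.png",t)
a=cv2.resize(s[120:240,150:260],None,fx=4,fy=4,interpolation=cv2.INTER_CUBIC)
b=cv2.resize(t[150:270,400:490],None,fx=4,fy=4,interpolation=cv2.INTER_CUBIC)
cv2.imwrite("pics/c5.png",np.hstack([a,b]))
E
python3 st.py
```

```text
t 7.4 p [553.4 -95.8 198.5] zdir deg -8.6 down [-0.034 -0.015 -0.999] F [-0.35 -0.65 -2.43] M [-0.06 -0.02 -0.03] w 28.0
tool shift to goal [ 3.2 -1.5 -0. ]
t 7.5 p [553.7 -95.1 198.5] zdir deg -8.53 down [-0.034 -0.014 -0.999] F [-0.56 -0.41 -1.99] M [-0.06 -0.04 -0.07] w 27.3
```

View pics/c5.png

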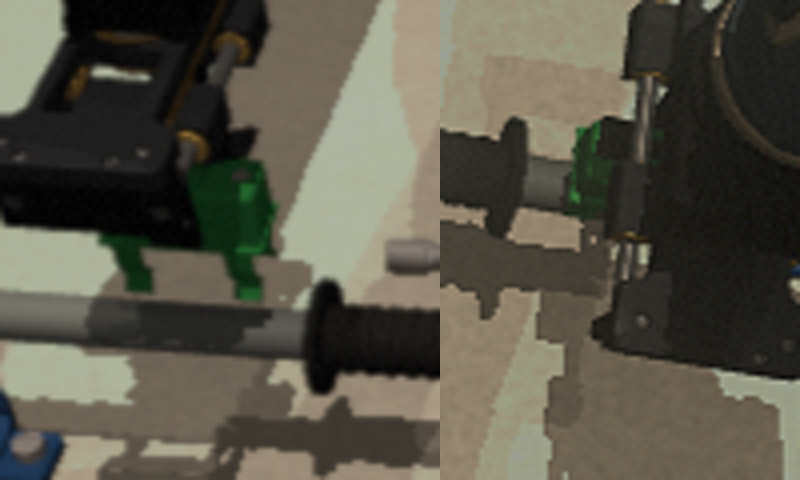

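Run:
```python
from h import *
P=lambda a:np.round(a,1)
o=env.get_obs();R=Rn.from_quat(o["ee_rot"]).as_matrix();p=o["ee_pos"]
# control axes in world: x=-toolx, z=-tooly, y=z cross x ; near side = +toolz
xc,zc,n=-R[:,0],-R[:,1],R[:,2]
org=p-58.4*zc+R[:,0]*2.6
pts={"frontfoot near outer":org+26*xc+16.5*n,"rearfoot near":org-26*xc+16.5*n,"front plate near corner":org+38*xc+17*n+33*zc,"front top near":org+38*xc+14*n+66*zc}
for k,v in pts.items(): print(k,P(v),"scene crop",P((proj("scene",v)-[150,120])*4+1.5),"top crop",P((proj("top",v)-[400,150])*4+1.5+[440,0]))
b=org+19.5*zc
for s,nm in((26,"sf"),(-26,"sr"),(38,"fe")):
    q=b+s*xc; print(nm,P(q),"lateral vs top line",P((q[0]-(.166*q[1]+568.8))*.987),"vs scene line",P((q[0]-(559.1+.146*(q[1]+62.5)))*.987), "along to flange",P((q-np.array([561,-47.5,105]))@[.1535,.988,0]))
```

```text
frontfoot near outer [571.5 -75.2 139.2] scene crop [248.1 301.8] top crop [587.3 144.7]
rearfoot near [ 563.8 -126.6  140.2] scene crop [139.3 293.9] top crop [700.9 162.6]
front plate near corner [574.9 -63.  172. ] scene crop [261.6 254.3] top crop [578.1 124.4]
front top near [573.  -62.1 205. ] scene crop [251.2 196.3] top crop [595.3 114.9]
sf [555.8 -72.5 159.2] lateral vs top line -0.9 vs scene line -1.8 along to flange -25.5
sr [ 548.1 -123.9  160.2] lateral vs top line -0.1 vs scene line -2.0 along to flange -77.5
fe [557.6 -60.6 159. ] lateral vs top line -1.1 vs scene line -1.8 along to flange -13.5
```

```bash
python3 -m pendant '[{"travel":[0.002,0.008,0.001],"spin":0},{"travel":[0,0.008,0],"spin":0},{"travel":[0,0.006,0],"spin":0},{"travel":[0,0.002,0],"spin":0},{"travel":[0,0,0],"spin":0}]' >/dev/null;python3 st.py 553 -98 165
```

```text
t 8.0 p [553.4 -96.  171.9] zdir deg -8.36 down [-0.035 -0.013 -0.999] F [ 0.4   0.04 -1.9 ] M [-0.06 -0.   -0.06] w 27.3
tool shift to goal [1.9 7.  0.1]
```

```bash
python3 -m pendant '[{"travel":[0.001,0.003,0.001],"spin":0},{"travel":[0,0.003,0],"spin":0},{"travel":[0,0.003,0],"spin":0},{"travel":[0,0.003,0],"spin":0}]' >/dev/null;python3 st.py 554.5 -98 144; python3 -m pendant '[{"travel":[0,0.003,0],"spin":0},{"travel":[0,0.003,0],"spin":0}]' >/dev/null;python3 st.py 554.5 -98 144
```

```text
t 8.4 p [556.1 -97.9 161.3] zdir deg -8.39 down [-0.03  -0.014 -0.999] F [-2.13  0.91 11.13] M [ 0.07  0.56 -0.08] w 28.0
tool shift to goal [ 0.  17.3 -1.1]
t 8.6 p [556.7 -98.3 157.8] zdir deg -8.4 down [-0.028 -0.012 -1.   ] F [-1.61  0.78  5.82] M [ 0.03  0.74 -0.06] w 28.0
tool shift to goal [-0.2 13.8 -1.9]
```

```bash
python3 -m pendant '[{"travel":[0,0.003,-0.002],"spin":0}]' >/dev/null;python3 st.py 554.5 -98 144; python3 -m pendant '[{"travel":[0,0.003,-0.001],"spin":0}]' >/dev/null;python3 st.py 554.5 -98 144;python3 -m pendant '[{"travel":[0,0.003,0],"spin":0}]' >/dev/null;python3 st.py 554.5 -98 144
```

```text
t 8.7 p [555.4 -98.3 155.9] zdir deg -8.41 down [-0.026 -0.012 -1.   ] F [0.66 0.4  3.15] M [-0.11 -0.03 -0.03] w 27.8
tool shift to goal [-0.4 11.9 -0.7]
t 8.8 p [555.1 -98.4 153.8] zdir deg -8.41 down [-0.024 -0.012 -1.   ] F [-0.48  0.66  2.56] M [-0.17 -0.01 -0.06] w 27.6
tool shift to goal [-0.5  9.8 -0.4]
t 8.9 p [555.  -98.5 150.9] zdir deg -8.41 down [-0.024 -0.012 -1.   ] F [-0.7  -0.39  0.18] M [-0.09  0.11 -0.05] w 27.5
tool shift to goal [-0.5  6.9 -0.4]
```

```bash
python3 -m pendant '[{"travel":[0,0.003,0],"spin":0}]' >/dev/null;python3 st.py 554.5 -98 144; python3 -m pendant '[{"travel":[0,0.0025,0],"spin":0}]' >/dev/null;python3 st.py 554.5 -98 144;python3 -m pendant '[{"travel":[0,0.002,0],"spin":0}]' >/dev/null;python3 st.py 554.5 -98 144
```

```text
t 9.0 p [554.6 -98.5 147.3] zdir deg -8.41 down [-0.025 -0.012 -1.   ] F [ 1.07  0.01 -3.39] M [-0.16 -0.06 -0.06] w 27.7
tool shift to goal [-0.5  3.3 -0.1]
t 9.1 p [554.2 -98.5 143.9] zdir deg -8.41 down [-0.026 -0.012 -1.   ] F [-0.05 -2.99  6.81] M [-0.64 -0.03 -0.  ] w 28.0
tool shift to goal [-0.5 -0.1  0.3]
t 9.2 p [554.1 -98.6 143.4] zdir deg -8.43 down [-0.026 -0.011 -1.   ] F [-8.03  1.67 30.31] M [0.71 2.02 0.01] w 27.7
tool shift to goal [-0.7 -0.6  0.2]
```

```bash
python3 -m pendant '[{"travel":[0,0,0],"spin":0}]' >/dev/null;python3 st.py 554.5 -98 144; python3 -m pendant '[{"travel":[0,-0.0005,0],"spin":0}]' >/dev/null;python3 st.py
python3 - <<'E'
from h import *
s=env.get_image("scene");t=env.get_image("top")
cv2.imwrite("pics/s6.png",s);cv2.imwrite("pics/t6.png",t)
a=cv2.resize(s[140:240,150:260],None,fx=7,fy=6,interpolation=cv2.INTER_CUBIC)
cv2.imwrite("pics/c6.png",a)
E
python3 st.py
```

```text
t 9.3 p [554.1 -98.5 143.8] zdir deg -8.44 down [-0.027 -0.01  -1.   ] F [ 0.23  0.93 -2.3 ] M [ 0.08 -0.11  0.  ] w 27.6
tool shift to goal [-0.6 -0.3  0.3]
t 9.4 p [554.  -98.5 143.9] zdir deg -8.44 down [-0.027 -0.01  -1.   ] F [ 1.71  0.13 -4.37] M [-0.13 -0.27 -0.01] w 27.1
t 9.5 p [554.1 -98.5 143.8] zdir deg -8.43 down [-0.027 -0.01  -1.   ] F [ 0.44  0.08 -1.12] M [-0.07 -0.14  0.04] w 27.6
```

View pics/c6.png

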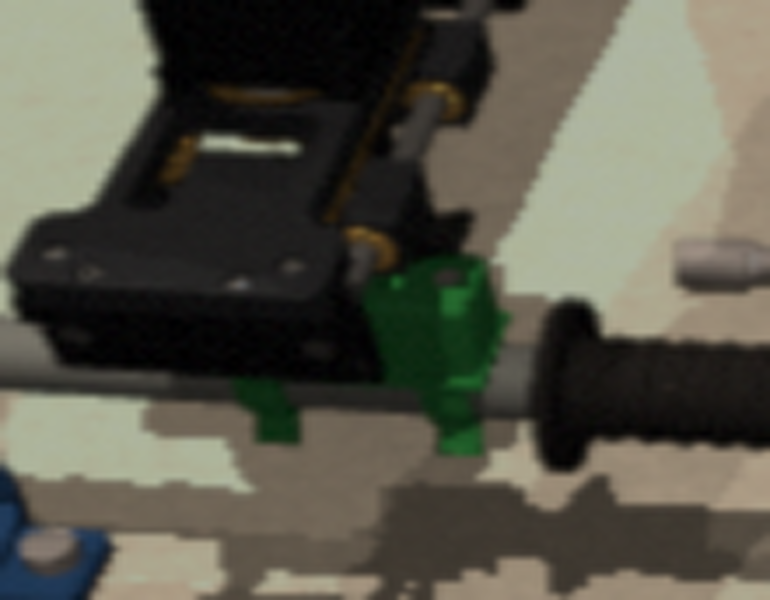

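The control is home: its fingers reach below the tube at crop (270,430) and (460,440). The gap to the flange is about 50 px/7, roughly 13 mm. Now the slide.

```bash
python3 -m pendant '[{"travel":[-0.002,0,0],"spin":0}]' >/dev/null;python3 st.py; python3 -m pendant '[{"travel":[-0.002,0,0],"spin":0}]' >/dev/null;python3 st.py;python3 -m pendant '[{"travel":[-0.002,0,0],"spin":0}]' >/dev/null;python3 st.py
```

```text
t 9.6 p [554.3 -97.7 143.8] zdir deg -8.47 down [-0.027 -0.012 -1.   ] F [-1.04 -4.17  1.52] M [-0.73  0.02 -0.05] w 27.3
t 9.7 p [554.6 -96.8 143.8] zdir deg -8.51 down [-0.027 -0.014 -1.   ] F [ 0.17 -3.68  0.38] M [-0.7   0.1  -0.04] w 27.3
t 9.8 p [554.8 -95.7 143.9] zdir deg -8.56 down [-0.027 -0.015 -1.   ] F [-0.85 -3.46  1.47] M [-0.69  0.06  0.03] w 27.5
```

```bash
python3 -m pendant '[{"travel":[-0.002,0,0],"spin":0},{"travel":[-0.002,0,0],"spin":0},{"travel":[-0.002,0,0],"spin":0},{"travel":[-0.002,0,0],"spin":0},{"travel":[-0.002,0,0],"spin":0}]' >/dev/null;python3 st.py;python3 -m pendant '[{"travel":[-0.002,0,0],"spin":0},{"travel":[-0.002,0,0],"spin":0}]' >/dev/null;python3 st.py
```

```text
t 10.3 p [556.2 -86.5 143.9] zdir deg -8.63 down [-0.027 -0.017 -0.999] F [ 0.12 -3.63  1.85] M [-0.71  0.08 -0.02] w 27.7
t 10.5 p [556.7 -83.4 143.9] zdir deg -8.64 down [-0.027 -0.019 -0.999] F [-1.01 -8.52  1.51] M [-1.77  0.16 -0.08] w 27.2
```

```bash
python3 -m pendant '[{"travel":[-0.001,0,0],"spin":0}]' >/dev/null;python3 st.py;python3 -m pendant '[{"travel":[-0.001,0,0],"spin":0}]' >/dev/null;python3 st.py
```

```text
t 10.6 p [556.7 -83.4 143.9] zdir deg -8.69 down [-0.027 -0.02  -0.999] F [-0.73 -5.08  0.37] M [-1.06  0.12 -0.08] w 27.6
t 10.7 p [556.6 -83.4 144. ] zdir deg -8.74 down [-0.027 -0.021 -0.999] F [-1.25 -5.72  0.79] M [-1.03  0.07 -0.03] w 27.8
```

```bash
python3 -m pendant '[{"travel":[-0.0012,0,0],"spin":0},{"travel":[-0.0012,0,0],"spin":0}]' >/dev/null;python3 st.py;python3 -m pendant '[{"travel":[-0.0013,0,0],"spin":0},{"travel":[-0.0013,0,0],"spin":0},{"travel":[-0.0013,0,0],"spin":0}]' >/dev/null;python3 st.py
```

```text
t 10.9 p [556.6 -83.4 144.1] zdir deg -8.87 down [-0.027 -0.024 -0.999] F [-0.42 -5.83  1.32] M [-1.12  0.16 -0.04] w 27.6
t 11.2 p [556.5 -83.3 144.2] zdir deg -9.05 down [-0.028 -0.029 -0.999] F [-0.79 -6.15  0.69] M [-1.14  0.09  0.1 ] w 27.9
```

```bash
python3 -m pendant '[{"travel":[-0.0016,0,0],"spin":0},{"travel":[-0.0016,0.0003,0],"spin":0},{"travel":[-0.0016,0.0003,0],"spin":0}]' >/dev/null;python3 st.py; python3 -m pendant '[{"travel":[0,0,0],"spin":0},{"travel":[0,0,0],"spin":0},{"travel":[0,0,0],"spin":0},{"travel":[0,0,0],"spin":0},{"travel":[0,0,0],"spin":0},{"travel":[0,0,0],"spin":0}]' 0.2 >/dev/null;python3 st.py
```

```text
t 11.5 p [556.4 -83.2 144.3] zdir deg -9.23 down [-0.028 -0.035 -0.999] F [-1.75 -6.33  2.53] M [-1.07  0.32  0.04] w 27.6
t 12.1 p [556.4 -77.4 143.3] zdir deg -8.97 down [-0.03  -0.028 -0.999] F [ 0.37  0.7  -0.56] M [-0.06  0.05  0.01] w 34.8
```

```bash
python3 -m pendant '[{"travel":[0,0,0],"spin":0},{"travel":[0,0,0],"spin":0},{"travel":[0,-0.005,0],"spin":0},{"travel":[0,-0.03,0],"spin":0},{"travel":[0,-0.04,0],"spin":0},{"travel":[0,-0.04,0],"spin":0},{"travel":[0,-0.04,0],"spin":0},{"travel":[0,-0.03,-0.03],"spin":0},{"travel":[0,0,-0.04],"spin":0},{"travel":[0,0,-0.04],"spin":0},{"travel":[0,0,-0.04],"spin":0},{"travel":[0,0,0],"spin":0},{"travel":[0,0,0],"spin":0}]' -0.4 >/dev/null;python3 st.py
python3 - <<'E'
from h import *
s=env.get_image("scene");t=env.get_image("top")
cv2.imwrite("pics/s7.png",s);cv2.imwrite("pics/t7.png",t)
a=cv2.resize(s[140:240,160:260],None,fx=4,fy=5,interpolation=cv2.INTER_CUBIC)
b=cv2.resize(t[150:250,400:500],None,fx=4,fy=5,interpolation=cv2.INTER_CUBIC)
cv2.imwrite("pics/c7.png",np.hstack([a,b]))
E
```

```text
t 13.4 p [409.8 -48.9 343.1] zdir deg -9.14 down [-0.025 -0.026 -0.999] F [ 0.75 -0.3  -0.05] M [-0.08 -0.01  0.05] w 61.2
```

View pics/c7.png

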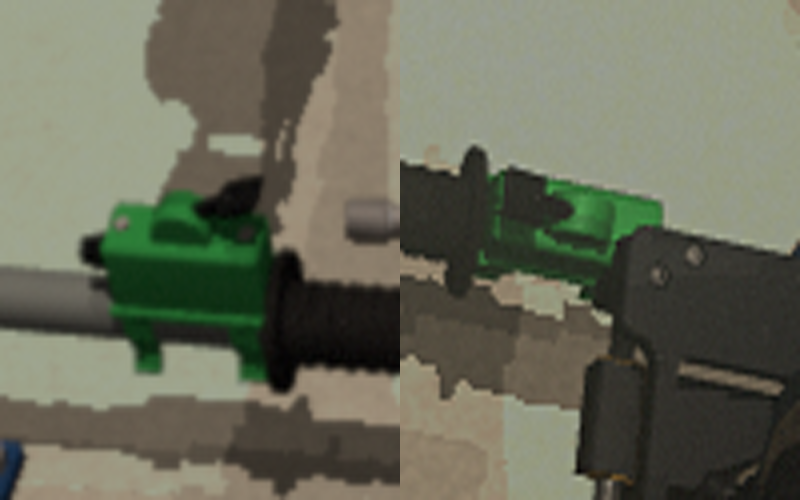

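Run:
```python
from h import *
P=lambda a:np.round(a,1)
a=np.radians(81.2);x=np.array([np.cos(a),np.sin(a),0]);n=np.array([np.sin(a),-np.cos(a),0]);z=np.array([0,0,1.])
F=np.array([561,-47.5,105]);org=F-38*x-19.5*z
for nm,q in {"plate rear near":(-38,17,32),"plate front near":(38,17,32),"top rear near":(-38,14,66),"top front near":(38,14,66),"foot rear":(-26,16.5,0),"foot front":(26,16.5,0)}.items():
    X=org+q[0]*x+q[1]*n+q[2]*z; print(nm,P((proj("scene",X)-[160,140]+.5)*[4,5]-.5))
s0,s7=cv2.imread("pics/scene0.png"),cv2.imread("pics/s7.png")
def blobs(im):
    h=cv2.cvtColor(im,cv2.COLOR_BGR2HSV); r=cv2.inRange(h,(0,150,60),(8,255,255)); m=cv2.moments(r[280:340,200:280]); return m["m10"]/m["m00"],m["m01"]/m["m00"]
print(blobs(s0),blobs(s7)); 
for nm,(u0,u1,v0,v1) in {"canister":(300,360,280,340),"cup":(380,430,255,300),"bar":(240,320,175,193)}.items(): print(nm,"mean abs diff",cv2.absdiff(s0[v0:v1,u0:u1],s7[v0:v1,u0:u1]).mean().round(1))
```

```text
plate rear near [112.2 314.2]
plate front near [267.8 326.6]
top rear near [ 98.2 244.4]
top front near [258.2 256.9]
foot rear [150.5 372.2]
foot front [254.  380.7]
(39.634799235181646, 31.64435946462715) (39.61494252873563, 31.578544061302683)
canister mean abs diff 0.7
cup mean abs diff 0.7
bar mean abs diff 8.2
```

View pics/s7.png

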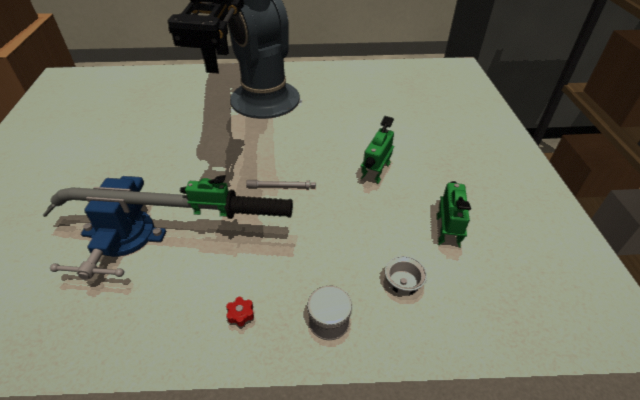

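The predicted home-and-snug corners match the picture within about 1 to 2 px. The plate edge is at (112,314)-(268,327) and the feet are at (150,372) and (254,381). The bystanders haven't moved; the difference at the bar is the arm's shadow. Handing in.

```bash
python3 -c "
from bench import env
env.job_done()"
```

```text
the job is handed in; nothing more can be done
```

I fitted the smallest green control to the tube with its nose away from the grip and slid it against the flange. I then let go, moved the arm clear and handed the job in at about 13.5 s. No verdict was reported.

- **Press:** It snapped home about 15 mm clear of the grip. The seat stopped at a TCP height of 143.4 to 143.9 mm, against 143.9 expected. The wrist force peaked at about 30 N for one row; I had wanted it lower, but it is under the 35 N limit.
- **Slide and push:** Drag was about 3.7 N. The control stopped against the flange and I held about 5 to 6.3 N for roughly 0.9 s. The wrist read 8.5 N at first contact. These are wrist readings only; I could not measure the force on the grip itself.
- **Last pictures:** The control is upright, with no visible gap and all visible fingers under the tube. Its corners lie within about 1 to 2 px of the predicted fully-home pose. The knob, canister and cup have not moved; the bar looks unmoved too, though its image differs by the arm's shadow.
- **What went wrong:** The arm drifted during the first grasp, so the control was nudged about 9 mm and I regripped it lower. The tool also tilted by about 0.03 rad during the carry and the push.

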